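# Locate and clamp a sample carrier under the imaging head

### The arm

A 6-joint arm with a two-finger parallel gripper is mounted at the origin on the work surface. World frame = base frame: x ahead of the robot, y to its left, z up, the work surface at z = 0. Lengths are in m, angles in rad, forces in N, time in s.
With the tool pointing down it reaches from about 0.275 to 0.725 m from the base axis. Payload 5.6 kg.
Tool frame: the origin (TCP) lies at the very end of the fingers, on their centre line; the grasp point (between the pads) lies r.tcp_to_grasp behind it (r.tcp_to_grasp is the distance from the TCP to the grasp point, in m); z points along the fingers, y is the line along which they close (so a half turn about z gives the same grasp; the last joint's range is limited). The gripper opens to 85 mm and grips with 20 to 120 N. Pads are 22 mm wide; open, the fingers measure 114 mm over their backs; the gripper's body (76 mm by 85 mm) begins 54 mm behind the grasp point. The pads swing forward as they close: fully open they stand 13 mm farther back than shut.
Start: joints at [-0.879, 0.255, 0.108, 0, -1.424, -0.285], TCP at [0.218, -0.505, 0.231] pointing down, gripper open.
Joint ranges: [-2.95, 2.95], [-1.21, 1.97], [-1.09, 1.5], [-2.87, 1.71], [-2.94, -0.07], [-3.05, 3.05]. Speed limits (rad/s): [2.57, 2.57, 3.14, 3.14, 3.14, 3.14].

### API

Orientations are given as a rotation vector (axis times angle).
In Python, from cell import r gives the robot as it stands.
- The arm moves only by the tool jog_arm, never from a script. Its argument "rows" is one flat list of numbers, 7 for each row, row after row: the opening, from 0 (shut) to 1 (fully open), then the shift along the world's x, y, z in m, then the turn, a rotation vector about the world's x, y, z in rad. A call has 1 to 10 rows; each row is the pose to reach, as a shift and turn from the pose commanded when the call began; what a row does not reach only later rows make up. A row lasts 1/10 s, in which the tool goes at most 50 mm and 8.59 degrees, less where a joint would pass 70% of its speed; a pose out of reach is approached as far as the arm can. A call with a gripper value outside its range is refused whole. The fingers move at their own pace and stop on an object; "force" is the grip in N (left out, the last holds). Time passes only in rows, so rows that repeat a pose let the fingers close. It gives the time, the measured TCP pose, the force, the opening and the grip force at its end, in the units of the state.
- r.state(): the state, without advancing time (a new reading comes with each control period).
- r.grab_frame(name): name is "scene" or "side" or "wrist"; returns the picture (420x560x3 uint8, blue, green, red); there is no depth.
- r.camera_info(name): a dict with "fx", "fy", "cx", "cy" (pixels), "rvec" (rotation vector, rad) and "tvec" (3), from world to camera coordinates, as OpenCV has them; the wrist camera has in their place "hand_eye" (4x4, takes a point from camera to tool coordinates, whose origin is the TCP and whose axes are the flange's). Camera axes: x right, y down, z forward; pixel columns grow to the right and rows downward; lengths in m; the calibration is good to about 2 mm. The wrist camera is an equidistant fisheye: a pixel r from the principal point sees the ray r / f radians off the axis. A picture is of the moment at which its call begins: read the wrist's pose just before it. camera_info takes no time and is no camera call.
- r.sign_off(): hands the job in; it is judged then, once.
The state is a dict: "time_s": time; "qpos": joint angles; "joint_vel": joint speeds; "effort": joint torques, N m; "eef_pos": TCP position; "ee_rot": TCP orientation; "wrist_force": force on the tool from outside, world axes, zero at the start; "moment": the same for the moment, N m; "width": finger opening in m; "finger_force": force on a finger pad.
Only numpy, scipy, OpenCV 4.12 (cv2) and the standard library are available. Lean on these libraries where they do the work, as an engineer would, in place of code of your own. Each camera call takes 0.05 s, during which the arm holds its last target. There are 200 camera calls.

### The job

Lay the sample carrier (the larger plate, with the three round mounts) flat on the stage of the imaging stand and push it fully home, against both dowels at the back and the end stop at the left. Then turn the knurled clamp knob clockwise until it stops tight, with the carrier still home. Do not shift the smaller slide holder or anything else lying about.

Things in the scene. Friction and masses are not known exactly. Their poses are not given: they have to be found in the camera images.
- stand: Fixed white imaging stand. Origin on the table under the centre of the carrier's place; z up, -x its front (to the robot), +y its left seen from the robot. All points on it but knob_grip share its axes. In mm: base x -75 to 160, y -165 to 105, 70 high; on it a dark flat stage x -75 to 60, y -100 to 100, top at z 85; column x 100 to 150, y -25 to 25, behind the stage.
- dowel_left (a point): Top centre of the left of two upright steel dowels, 12 mm across, standing 20 mm out of the stage; the carrier's far edge rests against both.
- dowel_right (a point): Top centre of the right dowel, the same as the left, 110 mm from it in the stand's y.
- end_stop (a point): Middle of the top edge of the end stop's working face, which faces the stand's -y. The steel block is 30 (x) x 16 (y) mm and 22 high above the stage; the carrier's +y edge rests against it.
- jaw_face (a point): Middle of the top edge of the clamp jaw's face, 21 mm above the stage. The steel jaw, 30 (x) x 18 (y) mm, faces the end stop; with the knob at 0 it leaves 14 mm beside a carrier that is home, and moves towards +y as the knob is turned.
- housing (a point): Centre of the top face of the grey clamp housing, 70 (x) x 48 (y) mm, 30 mm above the stage, right of the jaw; the knob leans out of it.
- head_front (a point): Middle of the lower front edge of the head that overhangs the stage: from here it reaches 145 mm in +x, 40 mm to each side and 120 mm up (a 90 x 75 mm camera stands on it, to 230 mm up), 130 mm above the stage. A lens 48 mm across hangs from it, centred 40 mm behind this point, down to 41 mm below it.
- seat (a point): Where the origin of the carrier lies when it is home against both dowels and the end stop: on the stage's top face, 85 mm above the origin of the stand, with the same axes as the stand. The home carrier has the axes of this frame.
- carrier: Loose sample carrier, 0.35 to 0.5 kg: aluminium plate 90 (x) x 150 (y) x 10 mm with three round black mounts (30 across, 6 high) in a row along its far half and an upright grip fin. Origin: centre of its underside, +z up. The fin stands on y = 0, x -40 to -5, 14 mm thick (y), z 10 to 55. Its edge x = +45 goes against the dowels, y = +75 against the end stop; y = -75 then faces the jaw.
- knob (a joint): Angle of the clamp knob, rad: 0 open, 2.6 stopped tight; starts at 0 to 0.6 and grows as the knob is turned clockwise, seen looking down on its outer end. Light friction (0.08 N m), stays where left; drives the jaw 5.5 mm per rad towards the end stop. At 2.6 the jaw just presses on a carrier that is home.
- knob_grip (a point): Point on the knob's axis, 1 mm below mid-height of its grip. Knurled aluminium knob, 40 mm across, 30 high along its axis, right of the stage. +z of this frame is the axis, pointing out of the knob, leaning 28 degrees from vertical to the stand's front (-x). The knob reaches from 14 mm below to 16 mm above this point; below it a neck 22 across, 16 long. Turns with the knob.
- slide_holder: Loose bystander, not to be used: a smaller aluminium plate 80 x 100 x 10 mm with two flat glass slides and a grip fin like the carrier's (x -35 to -5, 14 thick, top at z 55). Origin at the centre of its underside. It may lie on the left with the carrier on the right or the other way round.
- mouse: Grey computer mouse, 100 x 60 x 33 mm high, loose bystander; origin at its underside's centre.
- canister: Grey round objective canister, 58 across, 75 high, loose bystander; origin at its underside's centre.
- driver: Screwdriver lying flat, 150 long (along its x), about 30 high, loose bystander.
- bottle: White plastic bottle standing, 56 across, 130 high, loose bystander; origin at its underside's centre.
- jar: Amber glass jar standing, 66 across, 90 high, loose bystander; origin at its underside's centre.
- joystick: White stage controller, 100 x 80 mm, with two upright knobs, 90 high, loose bystander; origin at its underside's centre.
- tissues: Cardboard tissue box, 120 x 70 x 50 high, loose bystander; origin at its underside's centre.
Not all that is in view belongs to the job. What is shaped like the carrier but purple is not meant.

How it is judged:
On the way, in this order (a step that is already met when the one before it is completed fails the run):
1. the carrier lies home on the stage: within 2 mm of both dowels and the end stop, square to them, while the clamp knob is still less than half closed (below 1.3 rad) (x of carrier in the frame of seat between -0.002 and 0.002 m and y of carrier in the frame of seat between -0.002 and 0.002 m and z of carrier in the frame of seat between -0.002 and 0.002 m and angle between the x axis of carrier and the x axis of seat, either way round below 0.025 rad and angle between carrier's own z axis and vertical below 0.03 rad and value of joint knob below 1.3 rad), for 0.2 s.
2. the knob is turned tight (beyond 2.5 of 2.6 rad) with the carrier home (x of carrier in the frame of seat between -0.002 and 0.002 m and y of carrier in the frame of seat between -0.002 and 0.002 m and z of carrier in the frame of seat between -0.002 and 0.002 m and angle between the x axis of carrier and the x axis of seat, either way round below 0.025 rad and angle between carrier's own z axis and vertical below 0.03 rad and value of joint knob above 2.5 rad), for 0.2 s.
At the end, for the whole second after the job is handed in: The carrier lies at rest flat on the stage, its origin within 2 mm of the seat along each of the seat's axes and square to it within 0.025 rad, and the knob is tight (beyond 2.5 of 2.6 rad) (all of step 2 and linear speed of carrier below 0.01 m/s); the robot touches nothing.
It fails at once if the slide holder is shifted by more than 20 mm (distance of slide_holder from where it was at the start of the episode above 0.02 m).
It fails at once if another loose bystander is shifted by more than 20 mm (distance of any of mouse, canister, driver, bottle, jar, joystick, tissues from where it was at the start of the episode above 0.02 m).
It also fails if it takes over 72 s, if anything falls off the work surface, if the arm or the gripper's body presses on something with over 40 N, if the wrist force passes 120 N, or if a joint passes its speed limit or range.

## Working session

There is one attempt and no reset: what is moved stays moved. The work goes in short steps, Python scripts to look and compute and a tool call to move; the robot and the scene stay as the last step left them, time stands still between calls to the robot, and variables do not carry over. Pictures are saved under pics/ and viewed, at most 10 in all, crops included, and the job is handed in when it is done.

Besides the shell and the picture viewer there is one more tool, called after "Request:" in YAML: its name, and indented under it one key for each argument. jog_arm: Moves the arm, as the interface text tells. Its arguments: {"type":"object","properties":{"rows":{"type":"array"},"force":{"type":"number"}},"required":["rows"]}

```bash
mkdir -p pics; ls; python3 - <<'E'
from cell import r
import cv2,numpy as np
s=r.state();print(s['time_s'],s['eef_pos'],s['ee_rot'],s['width'],r.tcp_to_grasp)
for n in("scene","side","wrist"):
    print(n,r.camera_info(n)); im=r.grab_frame(n); cv2.imwrite(f'pics/{n}0.png',im)
a=[cv2.imread(f'pics/{n}0.png') for n in("scene","side")]
E
```

```text
pics
0.0 [ 0.21745316 -0.50463727  0.23037495] [ 6.34313079e-01 -3.07641491e+00 -2.96335692e-03] 0.08547064115739772 0.0187
scene {'fx': 478.9589551347812, 'fy': 478.9589551347812, 'cx': 282.0738743895474, 'cy': 209.97877931968347, 'rvec': array([-0.01419535, -3.01928474,  0.85568483]), 'tvec': array([0.44188392, 0.05922704, 1.47086342])}
side {'fx': 457.22252964025273, 'fy': 457.22252964025273, 'cx': 272.03944410329433, 'cy': 200.03627840088342, 'rvec': array([ 0.59523998, -2.68567875,  1.0857124 ]), 'tvec': array([0.39447112, 0.22002686, 1.26512917])}
wrist {'fx': 325.19226210127806, 'fy': 325.19226210127806, 'cx': 278.6166310465452, 'cy': 213.655204917036, 'hand_eye': array([[-7.25801774e-04, -9.61323934e-01, -2.75419256e-01,
         6.91224933e-02],
       [ 9.99998720e-01, -3.04936941e-04, -1.57090565e-03,
         1.52626347e-04],
       [ 1.42616369e-03, -2.75420044e-01,  9.61322925e-01,
        -1.44114470e-01],
       [ 0.00000000e+00,  0.00000000e+00,  0.00000000e+00,
         1.00000000e+00]])}
```

View pics/scene0.png

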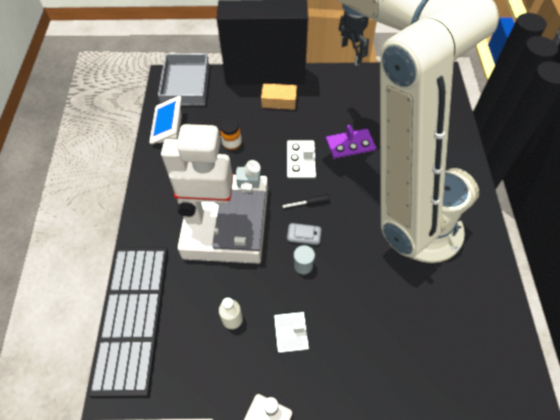

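View pics/side0.png

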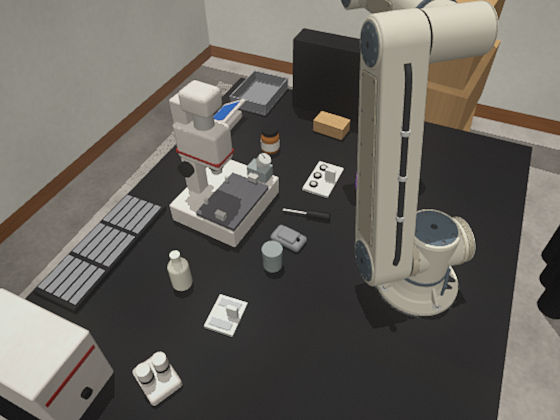

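The scene view has three candidates: the white plate with three round mounts at (301,159), the purple one at (351,144), and the plate with two slides at (291,332). The first fits the carrier: aluminium, three round mounts, larger. The stand is at about (225,215) and the knob near (252,170). I'll enlarge both views to confirm.

```bash
python3 - <<'E'
import cv2
a=cv2.imread('pics/scene0.png')[125:270,165:360]
b=cv2.imread('pics/side0.png')[140:255,160:350]
cv2.imwrite('pics/c1.png',cv2.resize(a,None,fx=4.1,fy=4.1,interpolation=cv2.INTER_CUBIC))
cv2.imwrite('pics/c2.png',cv2.resize(b,None,fx=4.2,fy=4.2,interpolation=cv2.INTER_CUBIC))
E
```

```text
(no output)
```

View pics/c1.png

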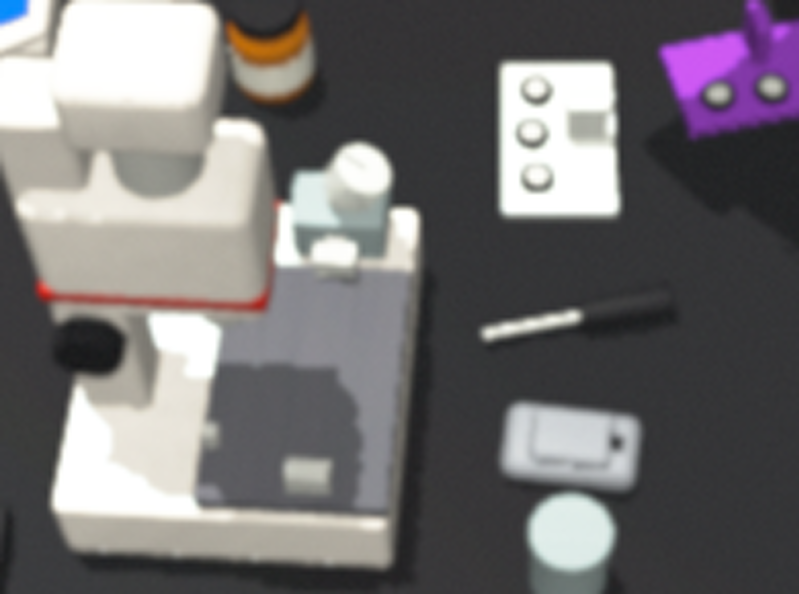

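View pics/c2.png

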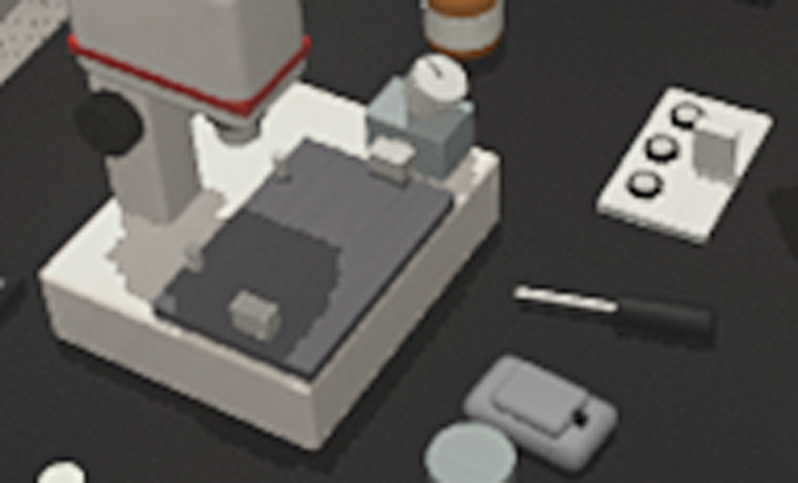

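The crops confirm it: the carrier is the white plate with three round mounts, with its fin towards the robot (scene crop 500-620, 60-215). The stand faces the robot, with the end stop at crop (307,470), the jaw at (335,255) and the knob at (362,172). Next I'll cast rays.

```bash
cat > cam.py <<'E'
import cv2,numpy as np
from scipy.spatial.transform import Rotation as R
from cell import r
def cast(n,uv,z):
    c=r.camera_info(n);Rm=cv2.Rodrigues(c['rvec'])[0];o=-Rm.T@c['tvec']
    uv=np.atleast_2d(uv).astype(float)
    d=np.c_[(uv[:,0]-c['cx'])/c['fx'],(uv[:,1]-c['cy'])/c['fy'],np.ones(len(uv))]@Rm
    z=np.broadcast_to(z,len(uv))
    return o+d*((z-o[2])/d[:,2])[:,None]
def tri(us,ud):
    A=[];b=[]
    for n,uv in(("scene",us),("side",ud)):
        c=r.camera_info(n);Rm=cv2.Rodrigues(c['rvec'])[0];o=-Rm.T@c['tvec']
        d=Rm.T@np.array([(uv[0]-c['cx'])/c['fx'],(uv[1]-c['cy'])/c['fy'],1]);d/=np.linalg.norm(d)
        P=np.eye(3)-np.outer(d,d);A.append(P);b.append(P@o)
    return np.linalg.lstsq(np.vstack(A),np.hstack(b),rcond=None)[0]
def fit2(P,Q):  # P local -> Q world, 2D rigid
    P=np.array(P)[:,:2];Q=np.array(Q)[:,:2];p=P.mean(0);q=Q.mean(0);H=(P-p).T@(Q-q)
    a=np.arctan2(H[0,1]-H[1,0],H[0,0]+H[1,1]);M=np.array([[np.cos(a),-np.sin(a)],[np.sin(a),np.cos(a)]])
    t=q-M@p;return t,a,(P@M.T+t-Q)
E
python3 - <<'E'
from cam import *
np.set_printoptions(precision=4,suppress=True)
S=lambda u,v:(165+(u+.5)/4.1-.5,125+(v+.5)/4.1-.5)
D=lambda u,v:(160+(u+.5)/4.2-.5,140+(v+.5)/4.2-.5)
L=[(-75,105,70),(-75,-165,70),(160,105,70),(-75,100,85)]
sc=[S(393,518),S(420,209),S(53,504),S(390,511)]
L2=[(-75,-165,70),(160,105,70),(-75,100,85),(-75,-100,85),(60,-100,85)]
sd=[D(498,160),D(42,275),D(311,376),D(455,200),D(311,137)]
for n,l,p in(("scene",L,sc),("side",L2,sd)):
    l=np.array(l)/1000;t,a,e=fit2(l,cast(n,p,l[:,2]));print(n,t,a);print(e*1000)
print('knobtop',tri(S(363,172),D(437,78)))
print('dowL',tri(S(210,424),D(193,249)))
print('endstop top c',tri(S(307,464),D(256,302)))
# carrier
for n,roi in(("scene",(270,130,335,185)),("side",(295,150,350,205))):
    im=cv2.imread(f'pics/{n}0.png');x0,y0,x1,y1=roi
    c=im[y0:y1,x0:x1].astype(int);m=((c.min(2)>120)).astype('uint8')
    k,_=cv2.findContours(m,cv2.RETR_EXTERNAL,cv2.CHAIN_APPROX_NONE);k=max(k,key=cv2.contourArea)[:,0]+[x0,y0]
    w=cast(n,k,.01)[:,:2]
    rc=cv2.minAreaRect((w*1000).astype('float32'));print(n,rc)
E
```

```text
scene [ 0.5725 -0.0014] -0.07093378128793297
[[ 1.6172  4.3884]
 [-1.1314 -2.6898]
 [-0.3932  1.106 ]
 [-0.0926 -2.8047]]
side [0.5704 0.0043] -0.08175287766973696
[[-3.7293 -2.1496]
 [ 3.6036  2.1972]
 [-0.1538  2.0233]
 [-2.1413 -3.9698]
 [ 2.4208  1.8989]]
knobtop [ 0.5249 -0.1313  0.1538]
dowL [0.631  0.0461 0.0981]
endstop top c [0.5609 0.0799 0.105 ]
scene ((375.967041015625, -272.2080078125), (156.1016845703125, 94.48666381835938), 89.24471282958984)
side ((375.5390319824219, -270.5516662597656), (160.48667907714844, 92.43404388427734), 89.17636108398438)
```

```bash
python3 - <<'E'
from cam import *
np.set_printoptions(precision=4,suppress=True)
S=lambda u,v:(165+(u+.5)/4.1-.5,125+(v+.5)/4.1-.5)
D=lambda u,v:(160+(u+.5)/4.2-.5,140+(v+.5)/4.2-.5)
t=np.array([.571,.001]);a=-.076;M=np.array([[np.cos(a),-np.sin(a)],[np.sin(a),np.cos(a)]])
loc=lambda p:(np.atleast_2d(p)[:,:2]-t)@M
h=cast("scene",[S(40,300),S(267,308)],.215);print(h,loc(h))
h=cast("side",[D(68,46),D(243,112),D(308,47)],.215);print(h,loc(h))
print('jaw top',loc(cast("scene",[S(335,247)],.106)),loc(cast("side",[D(392,150)],.106)))
print('knobtop',loc([.5249,-.1313]),'dowL',loc([.631,.0461]),'es',loc([.5609,.0799]))
print('dows side',loc(cast("side",[D(192,247),D(282,156)],.105)))
s=r.state();T=R.from_rotvec(s['ee_rot']).as_matrix();print(T)
y=np.degrees(np.arctan2(T[1,1],T[0,1]));print('yaw tool y',y,'goal 89.2')
E
```

```text
[[0.7286 0.0164 0.215 ]
 [0.5802 0.0244 0.215 ]] [[0.156  0.0274]
 [0.0074 0.024 ]]
[[ 0.7415  0.0062  0.215 ]
 [ 0.5947  0.0162  0.215 ]
 [ 0.5877 -0.0613  0.215 ]] [[ 0.1697  0.0182]
 [ 0.0224  0.017 ]
 [ 0.0214 -0.0609]]
jaw top [[-0.0159 -0.1012]] [[-0.0184 -0.0973]]
knobtop [[-0.0359 -0.1354]] dowL [[0.0564 0.0495]] es [[-0.0161  0.0779]]
dows side [[ 0.0536  0.0555]
 [ 0.0503 -0.0537]]
[[-0.9184 -0.3956 -0.0006]
 [-0.3956  0.9184  0.0013]
 [ 0.0001  0.0014 -1.    ]]
yaw tool y 113.30510248280423 goal 89.2
```

```bash
python3 - <<'E'
from cam import *
print((R.from_euler('y',-20,degrees=True)*R.from_euler('z',-24.1,degrees=True)).as_rotvec())
print(cast("scene",[(351,144),(350,128),(330,140),(375,145)],.01))
E
```

```text
[ 0.07340836 -0.34388326 -0.41631947]
[[ 0.20384681 -0.3304389   0.01      ]
 [ 0.20136611 -0.402174    0.01      ]
 [ 0.27445319 -0.34896336  0.01      ]
 [ 0.12247433 -0.32504606  0.01      ]]
```

Request:
jog_arm:
  rows: [1,0.138,0.234,-0.1,0.0734,-0.3439,-0.4163,1,0.138,0.234,-0.1,0.0734,-0.3439,-0.4163,1,0.138,0.234,-0.1,0.0734,-0.3439,-0.4163,1,0.138,0.234,-0.1,0.0734,-0.3439,-0.4163,1,0.138,0.234,-0.1,0.0734,-0.3439,-0.4163,1,0.138,0.234,-0.1,0.0734,-0.3439,-0.4163,1,0.138,0.234,-0.1,0.0734,-0.3439,-0.4163,1,0.138,0.234,-0.1,0.0734,-0.3439,-0.4163,1,0.138,0.234,-0.1,0.0734,-0.3439,-0.4163,1,0.138,0.234,-0.1,0.0734,-0.3439,-0.4163]
  force: 60

```text
time_s: 1.15
eef_pos: [0.3555, -0.2722, 0.1317]
ee_rot: [0.022, 2.792, 0.002]
wrist_force: [0.5, 0.0, -0.3]
width: 0.0854
finger_force: 0.0
```

```bash
cat >> cam.py <<'E'
def wcast(px,z,s):
    c=r.camera_info("wrist");T=np.eye(4);T[:3,:3]=R.from_rotvec(s['ee_rot']).as_matrix();T[:3,3]=s['eef_pos']
    T=T@c['hand_eye'];px=np.atleast_2d(px).astype(float)
    x=(px[:,0]-c['cx'])/c['fx'];y=(px[:,1]-c['cy'])/c['fy'];th=np.hypot(x,y);k=np.sinc(th/np.pi)
    d=np.c_[x*k,y*k,np.cos(th)]@T[:3,:3].T;o=T[:3,3]
    return o+d*((np.broadcast_to(z,len(d))-o[2])/d[:,2])[:,None]
E
python3 - <<'E'
from cam import *
np.set_printoptions(precision=4,suppress=True)
s=r.state();im=r.grab_frame("wrist");cv2.imwrite('pics/w1.png',im);np.save('w1.npy',np.r_[s['eef_pos'],s['ee_rot']])
print(s['eef_pos'],s['qpos'],s['wrist_force'])
E
```

```text
[ 0.3555 -0.2722  0.1317] [-0.4271 -0.0526 -0.489  -0.1934 -0.823  -1.0498] [ 0.4502  0.0048 -0.3487]
```

View pics/w1.png

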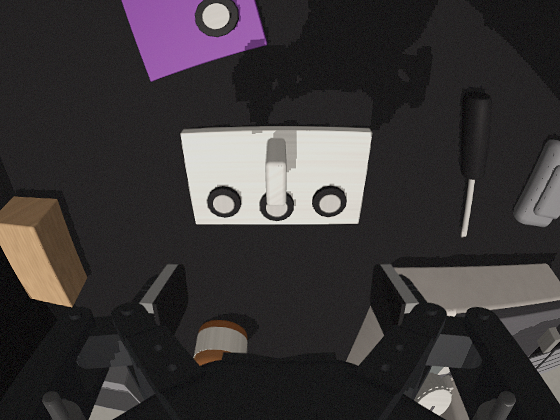

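The wrist view shows the carrier squarely: top-face corners at about (182,132), (371,130), (359,223) and (195,223), with the fin top near (277,145). The stand is at lower right.

```bash
python3 - <<'E'
from cam import *
np.set_printoptions(precision=4,suppress=True)
v=np.load('w1.npy');s=dict(eef_pos=v[:3],ee_rot=v[3:])
p=wcast([(182,132),(371,130),(359,223),(195,223)],.01,s);print(p)
l=np.array([(-45,-75),(-45,75),(45,75),(45,-75)])/1e3
t,a,e=fit2(l,p);print(t,a,e*1e3)
M=np.array([[np.cos(a),-np.sin(a)],[np.sin(a),np.cos(a)]]);g=t+M@[-.026,0]
tz=R.from_rotvec(v[3:]).as_matrix()[:,2];tcp=np.r_[g,.038]+.0187*tz
ty=R.from_rotvec(v[3:]).as_matrix()[:,1];print('tcp goal',tcp,'shift',tcp-v[:3],'tool y yaw',np.degrees(np.arctan2(ty[1],ty[0])))
E
```

```text
[[ 0.331  -0.3469  0.01  ]
 [ 0.332  -0.1991  0.01  ]
 [ 0.4235 -0.1982  0.01  ]
 [ 0.4207 -0.3501  0.01  ]]
[ 0.3768 -0.2736] -0.012321200802158375 [[-0.1286 -1.1289]
 [ 0.7506  1.1099]
 [-0.7418 -0.9522]
 [ 0.1199  0.9712]]
tcp goal [ 0.3572 -0.2733  0.0204] shift [ 0.0017 -0.0011 -0.1113] tool y yaw 89.14571446440479
```

Request:
jog_arm:
  rows: [1,0.001,-0.001,-0.05,0,0,0,1,0.001,-0.001,-0.09,0,0,0,1,0.001,-0.001,-0.111,0,0,0,1,0.001,-0.001,-0.111,0,0,0,0,0.001,-0.001,-0.111,0,0,0,0,0.001,-0.001,-0.111,0,0,0,0,0.001,-0.001,-0.111,0,0,0,0,0.001,-0.001,-0.111,0,0,0,0,0.001,-0.001,-0.111,0,0,0,0,0.001,-0.001,-0.111,0,0,0]
  force: 80

```text
time_s: 2.2
eef_pos: [0.3572, -0.2725, 0.0213]
ee_rot: [0.018, 2.791, 0.002]
wrist_force: [-2.1, 1.7, 6.7]
width: 0.0134
finger_force: 79.2
```

Request:
jog_arm:
  rows: [0,0,0,0.03,0,0,0,0,0,0,0.07,0,0,0,0,0,0.02,0.11,0,0,0,0,0,0.06,0.13,0,0,0,0,0,0.1,0.13,0,0,0,0,0,0.14,0.13,0,0,-0.03,0,0,0.18,0.13,0,0,-0.064,0,0.01,0.22,0.13,0,0,-0.064,0,0.02,0.26,0.13,0,0,-0.064,0,0.02,0.27,0.13,0,0,-0.064]

```text
time_s: 3.2
eef_pos: [0.3759, 0.0004, 0.1497]
ee_rot: [0.105, 2.791, -0.011]
wrist_force: [0.1, 0.5, -4.1]
width: 0.0131
finger_force: 79.9
```

```bash
python3 - <<'E'
from cam import *
np.set_printoptions(precision=4,suppress=True)
s=r.state();im=r.grab_frame("wrist");cv2.imwrite('pics/w2.png',im);np.save('w2.npy',np.r_[s['eef_pos'],s['ee_rot']])
cv2.imwrite('pics/scene2.png',r.grab_frame("scene"))
cv2.imwrite('pics/side2.png',r.grab_frame("side"))
print(s['eef_pos'],s['ee_rot'],s['wrist_force'],s['width'])
E
```

```text
[0.3759 0.0004 0.1497] [ 0.1047  2.7908 -0.0111] [ 0.0915  0.5195 -4.0808] 0.013139365041972457
```

View pics/w2.png

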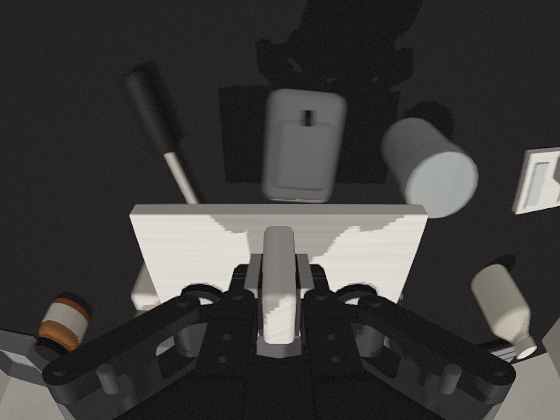

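The carrier is held squarely (near edge at (131,207) to (427,207)) and the fin is between the pads. The stand is out of this view, so I'll refine its pose from the base's outer bottom edges in the fixed cameras.

```bash
python3 - <<'E'
from cam import *
np.set_printoptions(precision=4,suppress=True)
def edge(n,fixed,ax,lo,hi):
    g=cv2.cvtColor(cv2.imread(f'pics/{n}0.png'),cv2.COLOR_BGR2GRAY).astype(float);out=[]
    for k in fixed:
        l=(g[k] if ax==0 else g[:,k])
        L0,H0=(lo,hi) if not callable(lo) else (lo(k),hi(k))
        seg=l[L0:H0]; hi_v=np.max(seg[:4]);dk=np.median(seg[-4:]);th=(hi_v+dk)/2
        i=[j for j in range(len(seg)-1) if seg[j]>=th>seg[j+1]]
        if i: 
            j=i[-1];u=L0+j+(seg[j]-th)/(seg[j]-seg[j+1]); out.append((u,k) if ax==0 else (k,u))
    return np.array(out)
def rep(name,n,px,dirn):
    w=cast(n,px,0)[:,:2]; 
    v=cv2.fitLine((w*1000).astype('float32'),cv2.DIST_HUBER,0,.01,.01).ravel();d=v[:2]
    res=(w*1000-v[2:])@np.array([-d[1],d[0]])
    a=np.arctan2(d[1],d[0]);  print(name,len(px),'yaw',(a-(np.pi/2 if dirn=='y' else 0)+np.pi/2)%np.pi-np.pi/2,'pt',v[2:]/1e3,'rms',res.std())
rep('scene front','scene',edge('scene',range(185,250),0,258,285),'y')
rep('scene left','scene',edge('scene',range(190,255),1,252,275),'x')
f=lambda k:int(240+(k-219)*-1.0)
# side front: line from (235,246) to (278,188)
rep('side front','side',edge('side',range(192,240),0,lambda k:int(278-(k-188)*43/58)-10,lambda k:int(278-(k-188)*43/58)+12),'y')
# side left: (173,218)-(234,246)
rep('side left','side',edge('side',range(180,228),1,lambda k:int(220+(k-175)*27/60)-9,lambda k:int(220+(k-175)*27/60)+12),'x')
E
```

```text
scene front 63 yaw -0.06589234 pt [ 0.4966 -0.0789] rms 1.4063901102171306
scene left 65 yaw -0.060806036 pt [0.6065 0.1   ] rms 0.560466085502504
side front 48 yaw -0.0734328 pt [ 0.5004 -0.0198] rms 0.4783032046105378
side left 48 yaw -0.07167351 pt [0.625  0.0991] rms 0.45120461617078567
```

Request:
jog_arm:
  rows: [0,0.03,-0.001,-0.005,0,0,0.004,0,0.06,-0.002,-0.01,0,0,0.004,0,0.09,-0.003,-0.012,0,0,0.004,0,0.12,-0.004,-0.012,0,0,0.004,0,0.145,-0.005,-0.012,0,0,0.004,0,0.16,-0.005,-0.012,0,0,0.004,0,0.167,-0.005,-0.012,0,0,0.004,0,0.167,-0.005,-0.012,0,0,0.004,0,0.167,-0.005,-0.012,0,0,0.004]

```text
time_s: 4.25
eef_pos: [0.5424, -0.0078, 0.1376]
ee_rot: [0.105, 2.792, -0.012]
wrist_force: [-0.5, 0.2, -3.8]
width: 0.013
finger_force: 80.0
```

```bash
python3 - <<'E'
from cam import *
np.set_printoptions(precision=4,suppress=True)
s=r.state();im=r.grab_frame("side");cv2.imwrite('pics/side3.png',im);j=r.grab_frame("scene");cv2.imwrite('pics/scene3.png',j)
a=cv2.resize(im[130:250,165:295],None,fx=4,fy=4,interpolation=cv2.INTER_CUBIC)[:480,:420]
a=cv2.resize(im[140:245,170:280],(400,382),interpolation=cv2.INTER_CUBIC);b=cv2.resize(j[155:260,170:280],(400,382),interpolation=cv2.INTER_CUBIC)
cv2.imwrite('pics/c3.png',np.hstack([a,b]))
print(s['eef_pos'],s['ee_rot'],s['wrist_force'],s['width'])
E
```

```text
[ 0.5424 -0.0078  0.1376] [ 0.1046  2.7924 -0.012 ] [-0.5422  0.1831 -3.7927] 0.012964530007954342
```

View pics/c3.png

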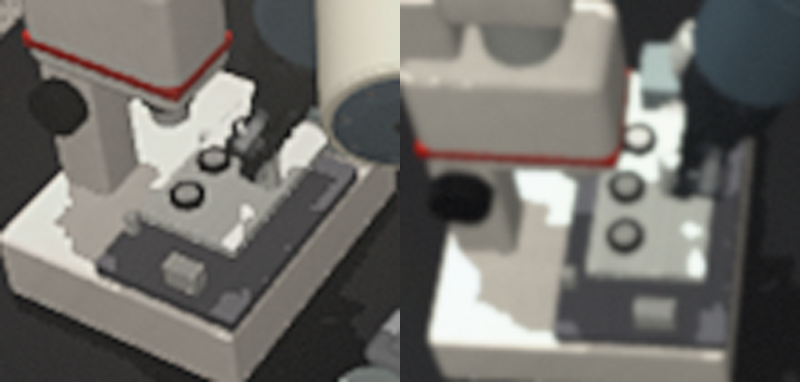

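Right crop: plate's left edge from (588,272) to (705,275), and the end stop's working top edge from (635,297) to (678,297). Left crop: the plate's near-left corner is at (242,250) and its far-left corner at (140,208). I'll measure the gap.

```bash
python3 - <<'E'
from cam import *
np.set_printoptions(precision=4,suppress=True)
k=400/110
S=lambda u,v:(170+(u-400+.5)/k-.5,155+(v+.5)*105/382-.5)
D=lambda u,v:(170+(u+.5)/k-.5,140+(v+.5)*105/382-.5)
t=np.array([.575,-.001]);a=-.07;M=np.array([[np.cos(a),-np.sin(a)],[np.sin(a),np.cos(a)]])
L=lambda p:(p[:,:2]-t)@M*1000
print('plate scene',L(cast('scene',[S(588,273),S(706,276)],[.126,.126])))
print('plate side',L(cast('side',[D(138,210),D(242,250)],.126)))
print('end scene',L(cast('scene',[S(635,297),S(678,299)],.107)))
print('end side',L(cast('side',[D(183,252),D(207,265)],.107)))
print('dowL side',L(cast('side',[D(133,217)],.105)),'scene',L(cast('scene',[S(568,268)],.105)))
E
```

```text
plate scene [[ 30.5942  68.7328]
 [-59.621   66.0261]]
plate side [[ 32.2076  65.8791]
 [-64.6763  63.2878]]
end scene [[ -4.7311  77.1529]
 [-37.9552  76.9359]]
end side [[-13.6128  73.07  ]
 [-38.1933  75.7309]]
dowL side [[45.4085 58.5435]] scene [[50.6282 53.6503]]
```

Request:
jog_arm:
  rows: [0,0,0.003,-0.006,0,0,0,0,0,0.003,-0.012,0,0,0,0,0,0.003,-0.018,0,0,0,0,0,0.003,-0.023,0,0,0,0,0,0.003,-0.027,0,0,0,0,0,0.003,-0.029,0,0,0,0,0,0.003,-0.029,0,0,0]

```text
time_s: 5.05
eef_pos: [0.5435, -0.0042, 0.1089]
ee_rot: [0.103, 2.791, -0.012]
wrist_force: [0.1, -0.1, -4.8]
width: 0.013
finger_force: 80.1
```

Not touching yet; I'll lower gently.

Request:
jog_arm:
  rows: [0,0,0,-0.001,0,0,0,0,0,0,-0.002,0,0,0,0,0,0,-0.003,0,0,0,0,0,0,-0.003,0,0,0]

```text
time_s: 5.45
eef_pos: [0.5439, -0.004, 0.1066]
ee_rot: [0.103, 2.79, -0.011]
wrist_force: [-0.2, 0.8, -2.4]
width: 0.0131
finger_force: 80.3
```

Request:
jog_arm:
  rows: [0,0.002,0,-0.0005,0,0,0,0,0.004,0,-0.0005,0,0,0,0,0.006,0,-0.0005,0,0,0,0,0.008,0,-0.0005,0,0,0,0,0.009,0,-0.0005,0,0,0,0,0.009,0,-0.0005,0,0,0]

```text
time_s: 6.05
eef_pos: [0.5533, -0.0041, 0.1063]
ee_rot: [0.103, 2.789, -0.011]
wrist_force: [-1.7, -0.2, 3.2]
width: 0.0128
finger_force: 81.4
```

Request:
jog_arm:
  rows: [0,0.001,0,0,0,0,0,0,0.002,0,0,0,0,0,0,0.003,0,0,0,0,0,0,0.004,0,0,0,0,0,0,0.004,0,0,0,0,0]

```text
time_s: 6.55
eef_pos: [0.555, -0.0043, 0.1063]
ee_rot: [0.103, 2.792, -0.012]
wrist_force: [-19.5, 3.6, 17.2]
width: 0.0131
finger_force: 84.2
```

Dowel contact came at the expected x. Next I'll push left to the end stop.

Request:
jog_arm:
  rows: [0,-0.0005,0.001,0,0,0,0,0,-0.0005,0.002,0,0,0,0,0,-0.0005,0.003,0,0,0,0,0,-0.0005,0.004,0,0,0,0,0,-0.0005,0.005,0,0,0,0,0,-0.0005,0.005,0,0,0,0]

```text
time_s: 7.15
eef_pos: [0.5547, -0.002, 0.1063]
ee_rot: [0.105, 2.793, -0.017]
wrist_force: [-10.3, -13.4, 13.1]
width: 0.0129
finger_force: 82.9
```

Request:
jog_arm:
  rows: [0,-0.001,0.001,0.001,0,0,0,0,-0.001,0.002,0.001,0,0,0,0,-0.001,0.002,0.001,0,0,0]

```text
time_s: 7.45
eef_pos: [0.5547, 0.0016, 0.1065]
ee_rot: [0.104, 2.792, -0.015]
wrist_force: [-1.7, -9.3, 2.5]
width: 0.0135
finger_force: 81.1
```

```bash
python3 - <<'E'
from cam import *
np.set_printoptions(precision=4,suppress=True)
s=r.state();im=r.grab_frame("side");cv2.imwrite('pics/side4.png',im);j=r.grab_frame("scene");cv2.imwrite('pics/scene4.png',j)
a=cv2.resize(im[160:240,185:265],(400,400),interpolation=cv2.INTER_CUBIC);b=cv2.resize(j[170:250,205:285],(400,400),interpolation=cv2.INTER_CUBIC)
cv2.imwrite('pics/c4.png',np.hstack([a,b]))
E
```

```text
(no output)
```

View pics/c4.png

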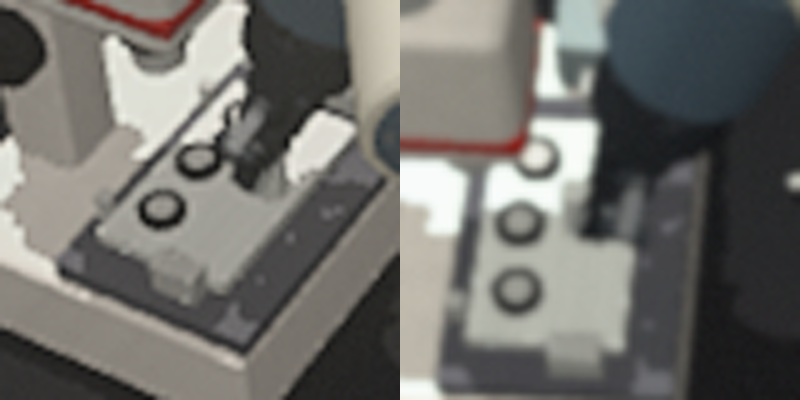

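The plate now appears to touch the end stop (crop right, 575,345) and the left dowel (455,300). I'll press lightly to check stiffness both ways.

Request:
jog_arm:
  rows: [0,0,0.001,0.0005,0,0,0,0,0,0.002,0.0005,0,0,0,0,0,0.002,0.0005,0,0,0]

```text
time_s: 7.85
eef_pos: [0.5544, 0.0018, 0.1069]
ee_rot: [0.105, 2.793, -0.019]
wrist_force: [2.9, -18.7, 1.6]
width: 0.0129
finger_force: 81.0
```

Request:
jog_arm:
  rows: [0,0.001,0,0,0,0,0,0,0.002,0,0,0,0,0,0,0.002,0,0,0,0,0]

```text
time_s: 8.15
eef_pos: [0.555, 0.0016, 0.1066]
ee_rot: [0.105, 2.795, -0.019]
wrist_force: [-7.5, -16.6, 8.8]
width: 0.0133
finger_force: 82.2
```

Request:
jog_arm:
  rows: [0,-0.0005,-0.0015,0,0,0,0,0,-0.001,-0.003,0,0,0,0,1,-0.001,-0.003,0,0,0,0,1,-0.001,-0.003,0,0,0,0,1,-0.001,-0.003,0,0,0,0,1,-0.001,-0.003,0,0,0,0,1,-0.001,-0.003,0,0,0,0,1,-0.011,-0.003,0.028,0,0,0,1,-0.025,-0.003,0.06,0,0,0,1,-0.045,-0.003,0.08,0,0,0]

```text
time_s: 9.15
eef_pos: [0.513, 0.0023, 0.1897]
ee_rot: [0.103, 2.788, -0.01]
wrist_force: [-0.8, -0.1, -0.4]
width: 0.0853
finger_force: 0.0
```

Request:
jog_arm:
  rows: [1,-0.03,-0.025,0.02,0,0,0,1,-0.06,-0.05,0.03,0,0,0,1,-0.06,-0.06,0.03,0,0,0,1,-0.06,-0.06,0.03,0,0,0]

```text
time_s: 9.55
eef_pos: [0.4519, -0.0588, 0.2182]
ee_rot: [0.105, 2.788, -0.01]
wrist_force: [0.5, 0.2, 0.3]
width: 0.0855
finger_force: 0.0
```

```bash
python3 - <<'E'
from cam import *
np.set_printoptions(precision=4,suppress=True)
s=r.state();im=r.grab_frame("wrist");cv2.imwrite('pics/w3.png',im);np.save('w3.npy',np.r_[s['eef_pos'],s['ee_rot']])
cv2.imwrite('pics/w3b.png',cv2.resize(im,(800,600),interpolation=cv2.INTER_CUBIC))
print(s['eef_pos'],s['ee_rot'],s['qpos'])
for n in('scene','side'):cv2.imwrite(f'pics/{n}5.png',r.grab_frame(n))
E
```

```text
[ 0.4519 -0.0588  0.2182] [ 0.1051  2.7883 -0.0103] [ 0.3217 -0.1814 -0.4999  0.1599 -0.9304 -2.0427]
```

View pics/w3b.png

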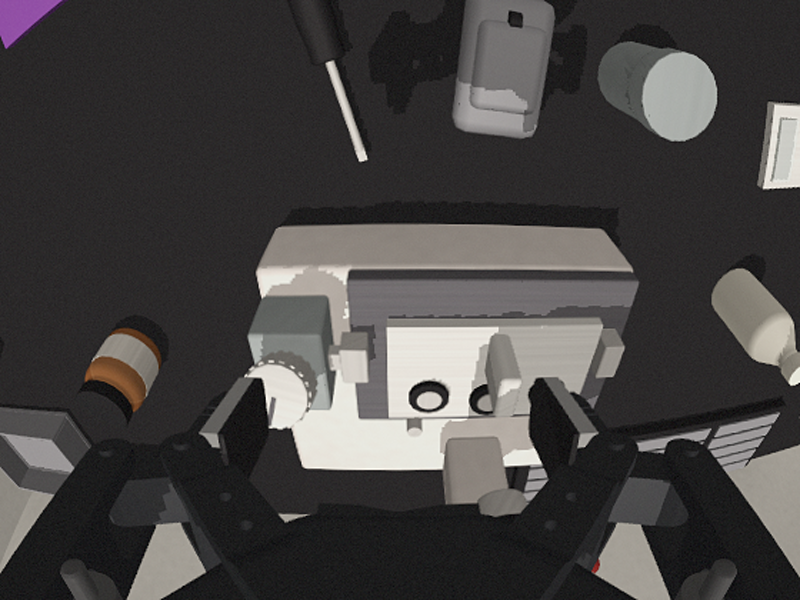

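The wrist view shows the carrier touching the end stop (603,350), its far edge at the dowels (415,425), and its edges parallel to the stage. The knob's top centre is at about (279,396) in the enlarged picture. I'll compute the knob position.

```bash
python3 - <<'E'
from cam import *
np.set_printoptions(precision=4,suppress=True)
v=np.load('w3.npy');s=dict(eef_pos=v[:3],ee_rot=v[3:])
P=lambda u,w:((u+.5)/1.42857-.5,(w+.5)/1.42857-.5)
print('knob w',wcast([P(279,396)],.1538,s))
# carrier top corners z=.095, endstop face edge .107
c=wcast([P(387,322),P(602,321),P(388,417)],.095,s);print('carrier',c);
l=np.array([(-45,-75),(-45,75),(45,-75)])/1e3
t,a,e=fit2(l,c);print(t,a,e*1e3)
st=wcast([P(349,279),P(638,279)],.085,s);print('stage front',st,np.arctan2(-(st[1]-st[0])[0],(st[1]-st[0])[1]))
print('stage from pts',fit2(np.array([(-75,-100),(-75,100)])/1e3,st)[:2])
print('dowel R',wcast([P(414,422)],.105,s),'jaw face top edge',wcast([P(369,345)],.106,s))
S=lambda u,v:(165+(u+.5)/4.1-.5,125+(v+.5)/4.1-.5)
D=lambda u,v:(160+(u+.5)/4.2-.5,140+(v+.5)/4.2-.5)
print(cast('scene',[S(363,172)],.1538),cast('side',[D(437,78)],.1538))
E
```

```text
knob w [[ 0.5246 -0.1317  0.1538]]
carrier [[ 0.5217 -0.0705  0.095 ]
 [ 0.5334  0.0767  0.095 ]
 [ 0.6155 -0.0783  0.095 ]]
[ 0.5735 -0.0001] -0.06647754065797909 [[ 1.9063 -1.4397]
 [ 0.2099  1.0675]
 [-2.1162  0.3722]]
stage front [[ 0.4935 -0.0921  0.085 ]
 [ 0.5069  0.1035  0.085 ]] -0.06838652363006104
stage from pts (array([0.575 , 0.0006]), np.float64(-0.06838652363006104))
dowel R [[ 0.6112 -0.0581  0.105 ]] jaw face top edge [[ 0.5308 -0.0827  0.106 ]]
[[ 0.5251 -0.1307  0.1538]] [[ 0.5248 -0.1318  0.1538]]
```

The knob top agrees across three views at (0.525,-0.131,0.154), and the carrier agrees with the seat. I'll plan the pre-grasp along the knob's axis, with j6 wound up so one clockwise stroke is enough.

```bash
cat > plan.py <<'E'
from cam import *
import sys
np.set_printoptions(precision=4,suppress=True)
yaw=-.068;top=np.array([.5249,-.1314,.1538])
u=R.from_euler('z',yaw).apply([-np.sin(np.radians(28)),0,np.cos(np.radians(28))])
y0=R.from_euler('z',yaw).apply([0,1,0])
def goal(ang,back):
    z=-u;Rr=R.from_matrix(np.c_[np.cross(y0,z),y0,z])
    return top-.016*u-.0167*u+back*u, R.from_rotvec(u*np.radians(ang))*Rr
s=r.state();p,G=goal(float(sys.argv[1]),float(sys.argv[2]))
C=R.from_rotvec(s['ee_rot'])
print('t',s['time_s'],'pos',s['eef_pos'],'q6',s['qpos'][5],'goal',p,'shift',p-s['eef_pos'],'turn',(G*C.inv()).as_rotvec(),'u',u)
E
python3 plan.py 135 0.08; python3 plan.py 67 0.08
```

```text
t 9.7 pos [ 0.4523 -0.0578  0.217 ] q6 -2.0439541300361816 goal [ 0.5027 -0.1299  0.1956] shift [ 0.0504 -0.072  -0.0214] turn [-0.9646 -0.0054  2.1591] u [-0.4684  0.0319  0.8829]
t 9.7 pos [ 0.4523 -0.0578  0.217 ] q6 -2.0439541300361816 goal [ 0.5027 -0.1299  0.1956] shift [ 0.0504 -0.072  -0.0214] turn [-0.4878 -0.0922  1.0741] u [-0.4684  0.0319  0.8829]
```

Request:
jog_arm:
  rows: [1,0.01,-0.02,0.01,-0.145,-0.001,0.324,1,0.02,-0.04,0.02,-0.145,-0.001,0.324,1,0.03,-0.06,0.02,-0.29,-0.002,0.648,1,0.04,-0.072,0.02,-0.386,-0.002,0.864,1,0.05,-0.072,0.02,-0.482,-0.003,1.08,1,0.05,-0.072,0.01,-0.579,-0.003,1.295,1,0.05,-0.072,0,-0.579,-0.003,1.295,1,0.05,-0.072,-0.01,-0.675,-0.004,1.511,1,0.05,-0.072,-0.02,-0.675,-0.004,1.511,1,0.05,-0.072,-0.021,-0.675,-0.004,1.511]

```text
time_s: 10.7
eef_pos: [0.5016, -0.1295, 0.1938]
ee_rot: [-1.841, 2.137, -0.485]
wrist_force: [0.4, -0.9, -0.2]
width: 0.0853
finger_force: 0.0
```

```bash
python3 plan.py 135 0.08
```

```text
t 10.7 pos [ 0.5016 -0.1295  0.1938] q6 -0.4097350655435404 goal [ 0.5027 -0.1299  0.1956] shift [ 0.0012 -0.0004  0.0018] turn [-0.3489 -0.0063  0.7837] u [-0.4684  0.0319  0.8829]
```

Request:
jog_arm:
  rows: [1,0.001,0,0.002,-0.06,-0.001,0.13,1,0.001,0,0.002,-0.12,-0.002,0.26,1,0.001,0,0.002,-0.18,-0.003,0.4,1,0.001,0,0.002,-0.24,-0.004,0.53,1,0.001,0,0.002,-0.3,-0.005,0.67,1,0.001,0,0.002,-0.349,-0.006,0.784,1,0.001,0,0.002,-0.349,-0.006,0.784,1,0.001,0,0.002,-0.349,-0.006,0.784]

```text
time_s: 11.5
eef_pos: [0.5034, -0.1298, 0.1978]
ee_rot: [-2.624, 1.208, -0.674]
wrist_force: [-0.4, 0.4, 0.2]
width: 0.0855
finger_force: 0.0
```

```bash
python3 plan.py 135 0.08;python3 plan.py 135 0; python3 - <<'E'
from cam import *
cv2.imwrite('pics/w4.png',r.grab_frame("wrist"))
E
```

```text
t 11.5 pos [ 0.5034 -0.1298  0.1978] q6 0.5225479075976073 goal [ 0.5027 -0.1299  0.1956] shift [-0.0006 -0.0001 -0.0022] turn [-0.0068  0.0016  0.0076] u [-0.4684  0.0319  0.8829]
t 11.5 pos [ 0.5034 -0.1298  0.1978] q6 0.5225479075976073 goal [ 0.5402 -0.1324  0.1249] shift [ 0.0368 -0.0027 -0.0729] turn [-0.0068  0.0016  0.0076] u [-0.4684  0.0319  0.8829]
```

View pics/w4.png

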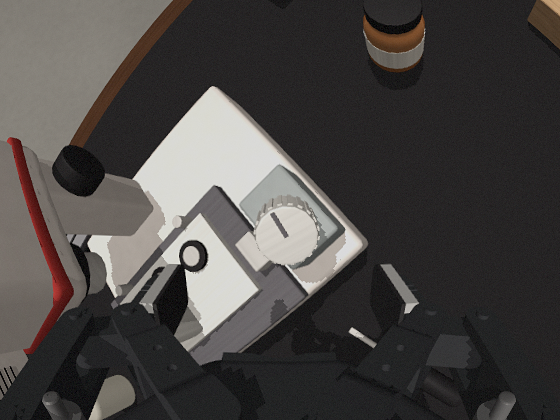

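The wrist view shows the knob top at (287,235), between the open fingers and clear of the jaw and head. I'll advance along the axis, then close.

Request:
jog_arm:
  rows: [1,0.012,-0.001,-0.024,-0.007,0.002,0.008,1,0.024,-0.002,-0.048,-0.007,0.002,0.008,1,0.032,-0.0025,-0.064,-0.007,0.002,0.008,1,0.037,-0.003,-0.073,-0.007,0.002,0.008,1,0.037,-0.003,-0.073,-0.007,0.002,0.008]

```text
time_s: 12.05
eef_pos: [0.5398, -0.133, 0.1237]
ee_rot: [-2.638, 1.195, -0.673]
wrist_force: [-0.4, -0.9, -0.3]
width: 0.0854
finger_force: 0.0
```

```bash
python3 plan.py 135 0
```

```text
t 12.05 pos [ 0.5398 -0.133   0.1237] q6 0.5004722356858194 goal [ 0.5402 -0.1324  0.1249] shift [0.0004 0.0006 0.0012] turn [ 0.0013 -0.0023 -0.0024] u [-0.4684  0.0319  0.8829]
```

Request:
jog_arm:
  rows: [0,0,0,0.001,0,0,0,0,0,0,0.001,0,0,0,0,0,0,0.001,0,0,0,0,0,0,0.001,0,0,0,0,0,0,0.001,0,0,0]
  force: 50

```text
time_s: 12.55
eef_pos: [0.5372, -0.1348, 0.1259]
ee_rot: [-2.64, 1.197, -0.673]
wrist_force: [-12.2, -7.2, 7.7]
width: 0.039
finger_force: 48.8
```

The grip centred itself with a 3 mm offset, so I'll relieve that before turning.

Request:
jog_arm:
  rows: [0,-0.0014,-0.001,0.0008,0,0,0,0,-0.0028,-0.0019,0.0015,0,0,0,0,-0.0028,-0.0019,0.0015,0,0,0]

```text
time_s: 12.85
eef_pos: [0.5369, -0.1349, 0.1261]
ee_rot: [-2.637, 1.194, -0.674]
wrist_force: [12.3, -3.8, -15.7]
width: 0.0387
finger_force: 55.1
```

Request:
jog_arm:
  rows: [0,0.0007,0,-0.0014,0,0,0,0,0.0007,0,-0.0014,0,0,0]
  force: 70

```text
time_s: 13.05
eef_pos: [0.537, -0.135, 0.1261]
ee_rot: [-2.637, 1.194, -0.675]
wrist_force: [-2.7, 1.0, -0.3]
width: 0.0383
finger_force: 73.3
```

```bash
python3 - <<'E'
from cam import *
np.set_printoptions(precision=4,suppress=True)
s=r.state();T=R.from_rotvec(s['ee_rot']).as_matrix();print(s['wrist_force'],'tool',T.T@s['wrist_force'],'Mtool',T.T@s['moment'],'tz',T[:,2],s['qpos'])
E
```

```text
[-2.7271  1.0181 -0.2705] tool [-2.4234  1.2378 -1.0685] Mtool [-1.6833 -1.8363  0.0102] tz [ 0.4676 -0.0317 -0.8834] [ 0.0798  0.0429 -0.606   0.1611 -0.4436  0.5119]
```

Request:
jog_arm:
  rows: [0,0,0,0,0.0468,-0.0032,-0.0883,0,0,0,0,0.0935,-0.0063,-0.1767,0,0,0,0,0.1403,-0.0095,-0.265,0,0,0,0,0.187,-0.0127,-0.3534,0,0,0,0,0.2338,-0.0159,-0.4417,0,0,0,0,0.2806,-0.019,-0.53,0,0,0,0,0.3273,-0.0222,-0.6184,0,0,0,0,0.3273,-0.0222,-0.6184]

```text
time_s: 13.85
eef_pos: [0.5376, -0.1347, 0.1264]
ee_rot: [-1.982, 1.944, -0.527]
wrist_force: [-2.4, 1.5, 0.3]
width: 0.0387
finger_force: 73.3
```

```bash
cat > ft.py <<'E'
from cam import *
np.set_printoptions(precision=4,suppress=True)
s=r.state();T=R.from_rotvec(s['ee_rot']).as_matrix();print(s['wrist_force'],'tool',T.T@s['wrist_force'],'Mtool',T.T@s['moment'],'tz',T[:,2],s['qpos'],s['eef_pos'])
E
python3 ft.py
```

```text
[-2.4119  1.5499  0.3255] tool [-1.5571  1.9357 -1.4675] Mtool [-2.2164 -1.1919  0.1026] tz [ 0.4685 -0.0323 -0.8829] [ 0.0808  0.043  -0.6066  0.1645 -0.4422 -0.1929] [ 0.5376 -0.1347  0.1264]
```

Turning cleanly: 0.7 rad done and forces are low. Another 1.0 rad.

Request:
jog_arm:
  rows: [0,0,0,0,0.0468,-0.0032,-0.0883,0,0,0,0,0.0935,-0.0063,-0.1767,0,0,0,0,0.1403,-0.0095,-0.265,0,0,0,0,0.187,-0.0127,-0.3534,0,0,0,0,0.2338,-0.0159,-0.4417,0,0,0,0,0.2806,-0.019,-0.53,0,0,0,0,0.3273,-0.0222,-0.6184,0,0,0,0,0.374,-0.0254,-0.7067,0,0,0,0,0.4208,-0.0286,-0.795,0,0,0,0,0.4676,-0.0317,-0.8834]

```text
time_s: 14.85
eef_pos: [0.5384, -0.1351, 0.1268]
ee_rot: [-0.779, 2.56, -0.239]
wrist_force: [1.9, -2.4, -2.7]
width: 0.0383
finger_force: 72.3
```

```bash
python3 ft.py
```

```text
[ 1.8669 -2.363  -2.7031] tool [ 0.9537 -2.0762  3.3401] Mtool [-0.2673  1.3781 -0.0881] tz [ 0.4683 -0.0335 -0.883 ] [ 0.0806  0.0441 -0.6048  0.1664 -0.4433 -1.1937] [ 0.5384 -0.1351  0.1268]
```

Request:
jog_arm:
  rows: [0,0,0,0,0.0468,-0.0032,-0.0883,0,0,0,0,0.0935,-0.0063,-0.1767,0,0,0,0,0.117,-0.008,-0.221,0,0,0,0,0.1403,-0.0095,-0.265,0,0,0,0,0.1403,-0.0095,-0.265]

```text
time_s: 15.35
eef_pos: [0.5385, -0.1354, 0.1269]
ee_rot: [-0.389, 2.633, -0.144]
wrist_force: [3.7, -5.0, -2.8]
width: 0.0383
finger_force: 72.2
```

```bash
python3 ft.py
```

```text
[ 3.6542 -4.9667 -2.7958] tool [-0.4006 -5.176   4.3459] Mtool [1.0971 1.3233 0.0835] tz [ 0.468  -0.0336 -0.8831] [ 0.08    0.0445 -0.6038  0.1656 -0.4443 -1.4898] [ 0.5385 -0.1354  0.1269]
```

Request:
jog_arm:
  rows: [0,0,0,0,0.0468,-0.0032,-0.0883,0,0,0,0,0.0935,-0.0063,-0.1767,0,0,0,0,0.117,-0.008,-0.221,0,0,0,0,0.1403,-0.0095,-0.265,0,0,0,0,0.1403,-0.0095,-0.265]

```text
time_s: 15.85
eef_pos: [0.5385, -0.1356, 0.127]
ee_rot: [0.008, 2.654, -0.045]
wrist_force: [4.0, -6.6, -3.3]
width: 0.0382
finger_force: 72.1
```

```bash
python3 ft.py
```

```text
[ 4.0251 -6.5849 -3.2899] tool [-2.0051 -6.4239  5.0099] Mtool [2.2148 0.7758 0.007 ] tz [ 0.4676 -0.0337 -0.8833] [ 0.0794  0.0448 -0.6027  0.1648 -0.4454 -1.7881] [ 0.5385 -0.1356  0.127 ]
```

Request:
jog_arm:
  rows: [0,0,0,0,0.0468,-0.0032,-0.0883,0,0,0,0,0.0935,-0.0063,-0.1767,0,0,0,0,0.117,-0.008,-0.221,0,0,0,0,0.1403,-0.0095,-0.265,0,0,0,0,0.1403,-0.0095,-0.265]

```text
time_s: 16.35
eef_pos: [0.5405, -0.1366, 0.1285]
ee_rot: [0.397, 2.622, 0.05]
wrist_force: [11.7, -15.5, -7.5]
width: 0.0382
finger_force: 73.7
```

```bash
python3 ft.py
```

```text
[ 11.7009 -15.5122  -7.4768] tool [-10.8581 -12.4769  12.6439] Mtool [ 4.9905 -2.4976 -1.5108] tz [ 0.4701 -0.0354 -0.8819] [ 0.0779  0.0459 -0.5997  0.168  -0.4447 -2.0835] [ 0.5405 -0.1366  0.1285]
```

The torque has risen to 1.5 N m, so the knob is at its stop. Now I'll release and back off along the axis.

Request:
jog_arm:
  rows: [1,0,0,0,0,0,0,1,0,0,0,0,0,0,1,0,0,0,0,0,0,1,0,0,0,0,0,0,1,-0.012,0.001,0.023,0,0,0,1,-0.028,0.002,0.053,0,0,0,1,-0.047,0.003,0.088,0,0,0,1,-0.07,0.01,0.1,0,0,0,1,-0.1,0.04,0.1,0,0,0,1,-0.1,0.06,0.1,0,0,0]

```text
time_s: 17.35
eef_pos: [0.4356, -0.0749, 0.227]
ee_rot: [0.409, 2.622, 0.058]
wrist_force: [1.3, 0.5, -0.1]
width: 0.0854
finger_force: 0.0
```

```bash
python3 - <<'E'
from cam import *
np.set_printoptions(precision=4,suppress=True)
s=r.state();im=r.grab_frame("wrist");np.save('w5.npy',np.r_[s['eef_pos'],s['ee_rot']])
cv2.imwrite('pics/w5b.png',cv2.resize(im,(800,600),interpolation=cv2.INTER_CUBIC))
print(s['eef_pos'],s['time_s'],s['wrist_force'])
E
```

```text
[ 0.4356 -0.0749  0.227 ] 17.35 [ 1.2948  0.4662 -0.1158]
```

View pics/w5b.png

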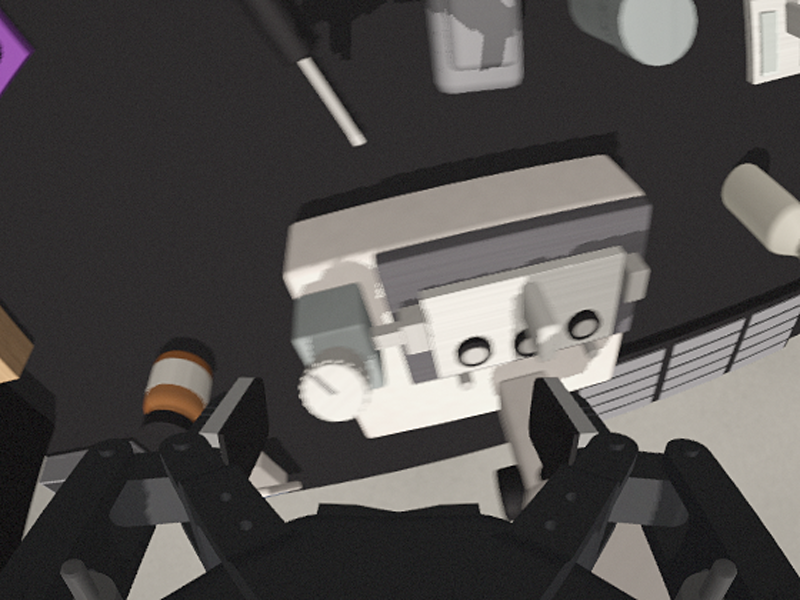

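The jaw now bears on the carrier (425,335), which lies square against the end stop (625,265) and dowels. The arm is clear, so I'll hand in.

```bash
python3 -c "
from cell import r
print(r.sign_off())"
```

```text
the job is handed in; nothing more can be done
None
```

The job is handed in at about 17 s of the 72 s allowed; the sign-off gave no verdict. The carrier lies home against both dowels and the end stop, the knob is turned to its stop (about 1.5 N m) with the jaw on the carrier, and the arm is clear; I viewed 11 pictures, one over the limit of 10.

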